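# Pack the clear sample bottles and block the gap in the transport case

### The arm

A 7-joint arm with a two-finger parallel gripper is mounted at the origin on a cart in front of the work surface, level with it; the furniture and walls round the work are solid. World frame = base frame: x ahead of the robot, y to its left, z up, the work surface at z = 0. Lengths are in m, angles in degrees, forces in N, time in s.
With the tool pointing down it reaches from about 0.4 to 0.9 m from the base axis. Payload 5.5 kg.
Tool frame: the origin (TCP) lies on the mounting face of the last link; the fingertips stand 173 mm ahead of it and the grasp point (between the pads) lies 155 mm ahead of it (env.tcp_to_tips is the distance from the TCP to the fingertips, in m); z points along the fingers, y is the line along which they close (so a half turn about z gives the same grasp; the last joint's range is limited). The gripper opens to 85 mm and grips with 20 to 120 N. Pads are 22 mm wide; open, the fingers measure 114 mm over their backs; the gripper's body (76 mm by 85 mm) begins 54 mm behind the grasp point. The pads swing forward as they close: fully open they stand 13 mm farther back than shut.
Start: joints at [-61.524, 28.699, -24.465, 88.831, 12.651, 65.22, -12.049], TCP at [0.151, 0.632, 0.405] pointing down, gripper open.
Joint ranges: [-164.97, 164.97], [-17.58, 116.51], [-87.97, 89.64], [11.32, 138.91], [-80.73, 260.73], [10.89, 115.49], [-147.41, 147.41]. Speed limits (degrees/s): [147.25, 147.25, 180, 180, 180, 180, 180].

### API

Orientations are given as [roll, pitch, yaw] about the fixed x, y, z axes, in that order (R = Rz(yaw) Ry(pitch) Rx(roll)).
In Python, from bench import env gives the robot as it stands.
- The arm moves only by the tool play_rows, never from a script. Its argument "steps" is a list of rows, each an object with "linear": the shift along the tool's x, y, z in m, a list of three; "dr": the turn, a rotation vector about the tool's x, y, z in rad, a list of three; "grip": the finger opening in m, from 0 to 0.0854. A call has 1 to 20 rows; each row shifts and turns the commanded pose from where the row before left it, along the tool's axes as they then stand; what a row does not reach is not made up. A row lasts 1/12 s, in which the tool goes at most 41.7 mm and 7.16 degrees, less where a joint would pass 70% of its speed; a pose out of reach is approached as far as the arm can. A call with a gripper value outside its range is refused whole. The fingers move at their own pace and stop on an object; the grip force is fixed at half the most. Time passes only in rows, so rows that do not move let the fingers close. It gives the time, the measured TCP pose, the force, the opening and the grip force at its end, in the units of the state.
- env.observe(): the state, without advancing time (a new reading comes with each control period).
- env.snapshot(name): name is "side" or "top" or "wrist"; returns the picture (420x560x3 uint8, red, green, blue); there is no depth.
- env.get_calibration(name): a dict with "intrinsics" (3x3 intrinsics, pixels), "R" (3x3) and "t" (3): a world point X has camera coordinates R X + t. Camera axes: x right, y down, z forward; pixel columns grow to the right and rows downward; lengths in m; the calibration is good to about 2 mm. The wrist camera is an equidistant fisheye: a pixel r from the principal point sees the ray r / f radians off the axis. A picture is of the moment at which its call begins: read the wrist's pose just before it. get_calibration takes no time and is no camera call; for the wrist camera it gives the pose at the moment of the call.
- env.hand_in(): hands the job in; it is judged then, once.
The state is a dict: "clock": time; "joint_pos": joint angles; "qvel": joint speeds; "joint_efforts": joint torques, N m; "ee_pos": TCP position; "eef_rot": TCP orientation; "wrist_force": force on the tool from outside, world axes, zero at the start; "torque": the same for the moment, N m; "grip_width": finger opening in m; "finger_force": force on a finger pad.
Only numpy, scipy, OpenCV 4.12 (cv2) and the standard library are available. Lean on these libraries where they do the work, as an engineer would, in place of code of your own. Each camera call takes 0.05 s, during which the arm holds its last target. There are 200 camera calls.

### The job

Pack the open transport case for the courier: stand each of the three clear glass bottles from the worktop upright and fully down in the foam pocket whose top has the colour of its cap (red, blue or orange), setting it down rather than dropping it. When all three are in, put the cream foam block upright, right down into the one empty gap of the row, so that nothing can shift on the way. Leave the brown bottles standing where they are.

Things in the scene. Friction and masses are not known exactly. Their poses are not given: they have to be found in the camera images.
- bottle_red: loose clear glass sample bottle, 52 mm in diameter and 106 mm tall with a red screw cap 30 mm in diameter (top 22 mm), rigid, cap fixed, about 276 g; its body is a straight cylinder up to 64 mm, shoulder above. Stands upright on the worktop. Origin: centre of its underside, z up its axis.
- bottle_blue: loose clear glass sample bottle, 48 mm in diameter and 96 mm tall with a blue screw cap 27 mm in diameter (top 22 mm), rigid, cap fixed, about 264 g; its body is a straight cylinder up to 58 mm, shoulder above. Stands upright on the worktop. Origin: centre of its underside, z up its axis.
- bottle_orange: loose clear glass sample bottle, 45 mm in diameter and 82 mm tall with an orange screw cap 32 mm in diameter (top 14 mm), rigid, cap fixed, about 85 g; its body is a straight cylinder up to 47 mm, shoulder above. Stands upright on the worktop. Origin: centre of its underside, z up its axis.
- foam_block: loose cream-coloured block of stiff packing foam, 60 x 60 mm square and 88 mm tall, with two thin darker glue lines round it, rigid, about 60 g, standing upright on the worktop. Origin: centre of its underside; z up, x and y square to its sides.
- insert_red: fixed red-topped dark foam insert, 74 x 74 x 37 mm, in the open light-grey transport case; round pocket 63 mm wide, floor 6 mm and mouth 37 mm above the origin. Origin: centre of its underside, 5 mm above the worktop, z up. The four cells (3 inserts, 1 gap) stand 74 mm apart in a row along x, in any order; y points across the row. Case walls: 310 x 88 mm outside, tops 41 mm above the origin.
- insert_blue: fixed blue-topped dark foam insert, 74 x 74 x 37 mm, in the open light-grey transport case; round pocket 60 mm wide, floor 6 mm and mouth 37 mm above the origin. Origin: centre of its underside, 5 mm above the worktop, z up. The four cells (3 inserts, 1 gap) stand 74 mm apart in a row along x, in any order; y points across the row. Case walls: 310 x 88 mm outside, tops 41 mm above the origin.
- insert_orange: fixed orange-topped dark foam insert, 74 x 74 x 37 mm, in the open light-grey transport case; round pocket 57 mm wide, floor 6 mm and mouth 37 mm above the origin. Origin: centre of its underside, 5 mm above the worktop, z up. The four cells (3 inserts, 1 gap) stand 74 mm apart in a row along x, in any order; y points across the row. Case walls: 310 x 88 mm outside, tops 41 mm above the origin.
- gap: the case's one cell without an insert: an empty space 74 x 74 mm with a bare light-grey pad 3 mm thick. Origin: centre of the pad's underside, 5 mm above the worktop; axes as the inserts'. (Overhead, left of the case, a black cord pull hangs at x 0.47, y 0.13 m down to z = 0.53 m: keep wrist and forearm clear, e.g. turn with the arm folded in.)
- brown_blue_cap: loose brown (amber) glass bottle with a blue cap, 69 mm in diameter, 146 mm tall, not to be packed. Origin: centre of its underside.
- brown_orange_cap: loose brown (amber) glass bottle with an orange cap, 54 mm in diameter, 106 mm tall, not to be packed. Origin: centre of its underside.
There are look-alikes about, which are no part of the job. Leave any pink look-alike of the bottle_blue alone.

How it is judged (in metres and radians):
On the way, in this order (a step that is already met when the one before it is completed fails the run):
1. all three clear bottles stand fully down, each in the pocket of its cap's colour (horizontal distance between bottle_red and insert_red below 0.011 m and z of bottle_red in the frame of insert_red below 0.012 m and angle between each of bottle_red, bottle_blue, bottle_orange's own z axis and vertical below 0.12 rad and horizontal distance between bottle_blue and insert_blue below 0.011 m and z of bottle_blue in the frame of insert_blue below 0.012 m and horizontal distance between bottle_orange and insert_orange below 0.011 m and z of bottle_orange in the frame of insert_orange below 0.012 m), for 0.2 s.
2. then the foam block stands fully down in the empty gap (horizontal distance between foam_block and gap below 0.013 m and z of foam_block in the frame of gap below 0.009 m and angle between foam_block's own z axis and vertical below 0.12 rad), for 0.2 s.
At the end, for the whole second after the job is handed in: Each clear bottle stands upright (0.12 rad) and let go in its colour's pocket, within 11 mm of its centre and 6 mm of its floor; the foam block stands upright in the gap, within 13 mm of its centre and 6 mm of the pad; all four at rest (all of step 1 and all of step 2 and linear speed of each of bottle_red, bottle_blue, bottle_orange, foam_block below 0.02 m/s); the robot touches nothing.
It fails at once if a brown bottle is pushed more than 30 mm away or tipped over (distance of any of brown_blue_cap, brown_orange_cap from where it was at the start of the episode above 0.03 m or angle between any of brown_blue_cap, brown_orange_cap's own z axis and vertical above 0.4 rad).
It fails at once if a clear bottle is dropped into a pocket (falls in faster than 0.8 m/s, as from over 35 mm) ((horizontal distance between bottle_red and insert_red below 0.03 m and z of bottle_red in the frame of insert_red below 0.05 m and linear speed of bottle_red above 0.8 m/s) or (horizontal distance between bottle_red and insert_blue below 0.03 m and z of bottle_red in the frame of insert_blue below 0.05 m and linear speed of bottle_red above 0.8 m/s) or (horizontal distance between bottle_red and insert_orange below 0.03 m and z of bottle_red in the frame of insert_orange below 0.05 m and linear speed of bottle_red above 0.8 m/s) or (horizontal distance between bottle_blue and insert_red below 0.03 m and z of bottle_blue in the frame of insert_red below 0.05 m and linear speed of bottle_blue above 0.8 m/s) or (horizontal distance between bottle_blue and insert_blue below 0.03 m and z of bottle_blue in the frame of insert_blue below 0.05 m and linear speed of bottle_blue above 0.8 m/s) or (horizontal distance between bottle_blue and insert_orange below 0.03 m and z of bottle_blue in the frame of insert_orange below 0.05 m and linear speed of bottle_blue above 0.8 m/s) or (horizontal distance between bottle_orange and insert_red below 0.03 m and z of bottle_orange in the frame of insert_red below 0.05 m and linear speed of bottle_orange above 0.8 m/s) or (horizontal distance between bottle_orange and insert_blue below 0.03 m and z of bottle_orange in the frame of insert_blue below 0.05 m and linear speed of bottle_orange above 0.8 m/s) or (horizontal distance between bottle_orange and insert_orange below 0.03 m and z of bottle_orange in the frame of insert_orange below 0.05 m and linear speed of bottle_orange above 0.8 m/s)).
It also fails if it takes over 106 s, if anything falls off the work surface, if the arm or the gripper's body presses on something with over 40 N, if the wrist force passes 120 N, or if a joint passes its speed limit or range.

## Working session

There is one attempt and no reset: what is moved stays moved. The work goes in short steps, Python scripts to look and compute and a tool call to move; the robot and the scene stay as the last step left them, time stands still between calls to the robot, and variables do not carry over. Pictures are saved under pics/ and viewed, at most 14 in all, crops included, and the job is handed in when it is done.

Besides the shell and the picture viewer there is one more tool, called after "Call:" by a JSON object that holds its "op" and its "data". play_rows: Moves the arm, as the interface text tells. Its arguments: {"type":"object","properties":{"steps":{"type":"array","items":{"type":"object","properties":{"linear":{"type":"array","items":{"type":"number"}},"dr":{"type":"array","items":{"type":"number"}},"grip":{"type":"number"}}}}},"required":["steps"]}

```bash
mkdir -p pics; ls; python3 - <<'E'
from bench import env
import cv2
s=env.observe();print(s)
for n in("top","side","wrist"):
    c=env.get_calibration(n);print(n,c)
    cv2.imwrite(f"pics/{n}0.png",env.snapshot(n)[:,:,::-1])
E
```

```text
pics
{'clock': 0.0, 'joint_pos': array([-61.52416633,  28.75464351, -24.4515462 ,  88.89179862,
        12.65201032,  65.2187629 , -12.04867614]), 'qvel': array([-0.02699078, -0.0343321 , -0.00949731,  0.05777595, -0.02446543,
        0.10613457,  0.02730717]), 'joint_efforts': array([ 5.94567791e-05, -5.69505501e+01, -5.81657365e+00, -2.80940813e+01,
        1.04242508e-02,  1.18320988e-02, -1.50049368e-05]), 'ee_pos': array([0.15057896, 0.63195525, 0.40364473]), 'eef_rot': array([-1.79888317e+02, -2.39390915e-03,  1.66607129e+02]), 'wrist_force': array([ 0.38199796, -0.45003924, -0.05244235]), 'torque': array([-0.06189178,  0.02843088,  0.00603967]), 'finger_force': 0.0, 'grip_width': 0.08507618118687857}
top {'intrinsics': array([[447.67449786,   0.        , 274.68144168],
       [  0.        , 447.67449786, 208.26331938],
       [  0.        ,   0.        ,   1.        ]]), 'R': array([[-0.01989708, -0.99938108,  0.02900962],
       [-0.99631315,  0.01739743, -0.08400851],
       [ 0.08345183, -0.03057419, -0.99604268]]), 't': array([-0.1937542 ,  0.56887039,  0.9830664 ])}
side {'intrinsics': array([[438.63308142,   0.        , 286.56507649],
       [  0.        , 438.63308142, 201.12430649],
       [  0.        ,   0.        ,   1.        ]]), 'R': array([[-0.99011496, -0.13854883,  0.02183068],
       [-0.08796241,  0.49214623, -0.86605699],
       [ 0.1092473 , -0.85941626, -0.49946844]]), 't': array([0.50142152, 0.19214   , 0.75367069])}
wrist {'intrinsics': array([[325.1922621 ,   0.        , 274.92003127],
       [  0.        , 325.1922621 , 210.26171202],
       [  0.        ,   0.        ,   1.        ]]), 'R': array([[ 0.2316408 ,  0.97279842, -0.00240376],
       [ 0.92494959, -0.21948035,  0.31031698],
       [ 0.30134829, -0.07410543, -0.9506301 ]]), 't': array([-0.64774921, -0.04076666,  0.38073271])}
```

View pics/top0.png

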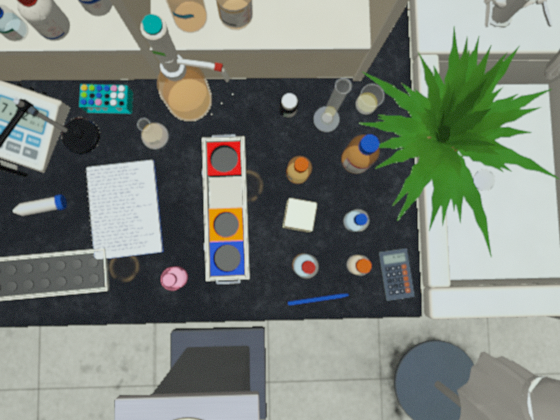

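View pics/side0.png

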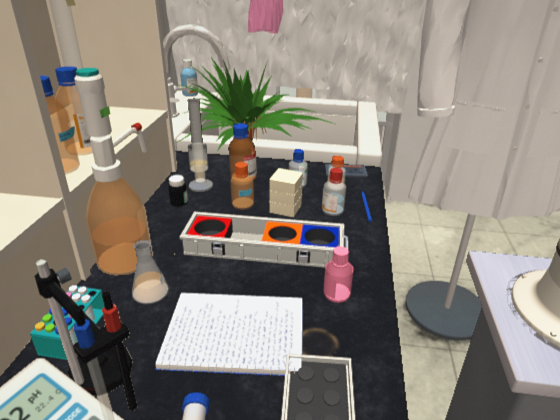

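The top view shows the case upright at columns 205–248. From top to bottom it holds red (224,158), the gap (226,190), orange (226,223) and blue (228,258).

| Object | Top view (px) | Side view (px) |
|---|---|---|
| Clear red | (308,266) | (336,175) |
| Clear blue | (358,220) | (298,155) |
| Clear orange | (362,265) | (338,162) |
| Foam block | (300,214) | (286,190) |
| Brown, orange cap | (299,165) | – |
| Brown, blue cap | (368,146) | – |
| Pink look-alike | (173,278) | – |

Next I'll measure the positions and make one enlarged crop.

```bash
cat > h.py <<'E'
import numpy as np, cv2
from bench import env
def ray(c,uv):
    K=c["intrinsics"];R=np.array(c["R"]);t=np.array(c["t"])
    d=np.linalg.solve(K,[uv[0],uv[1],1.]); d=R.T@d
    return -R.T@t, d/np.linalg.norm(d)
def wray(c,uv):
    K=c["intrinsics"];R=np.array(c["R"]);t=np.array(c["t"])
    p=np.array([uv[0]-K[0,2],uv[1]-K[1,2]]);r=np.linalg.norm(p);a=r/K[0,0]
    d=R.T@np.r_[np.sin(a)*p/max(r,1e-9),np.cos(a)]
    return -R.T@t,d
def plane(r,z): return r[0]+r[1]*(z-r[0][2])/r[1][2]
def tri(r1,r2):
    A=np.c_[r1[1],-r2[1]];s=np.linalg.lstsq(A,r2[0]-r1[0],rcond=None)[0]
    a,b=r1[0]+s[0]*r1[1],r2[0]+s[1]*r2[1];return (a+b)/2,np.linalg.norm(a-b)
def proj(c,X):
    q=np.array(c["R"])@X+np.array(c["t"]);q=np.array(c["intrinsics"])@q;return q[:2]/q[2]
RNG={"red":[((0,150,80),(6,255,255)),((174,150,80),(180,255,255))],"orange":[((6,150,100),(22,255,255))],"blue":[((100,130,60),(125,255,255))],"cream":[((15,15,150),(40,90,255))]}
def blobs(img,col,roi,amin=25):
    hsv=cv2.cvtColor(img,cv2.COLOR_RGB2HSV);m=0
    for lo,hi in RNG[col]: m=m|cv2.inRange(hsv,lo,hi)
    k=np.zeros_like(m);x0,y0,x1,y1=roi;k[y0:y1,x0:x1]=m[y0:y1,x0:x1]
    cs=cv2.findContours(k,cv2.RETR_EXTERNAL,cv2.CHAIN_APPROX_NONE)[0]
    return [(c,*np.round(cv2.minAreaRect(c)[0],1),np.round(cv2.minAreaRect(c)[1],1),cv2.boundingRect(c)) for c in cs if cv2.contourArea(c)>=amin]
E
python3 - <<'E'
from h import *
T=cv2.imread("pics/top0.png")[:,:,::-1];S=cv2.imread("pics/side0.png")[:,:,::-1]
for n,img,roi in(("top",T,(195,130,385,290)),("side",S,(170,120,380,280))):
    for col in RNG:
        for b in blobs(img,col,roi): print(n,col,b[1:])
a=cv2.resize(T[125:295,200:400],None,fx=2.9,fy=3,interpolation=2);b=cv2.resize(S[110:280,170:390],None,fx=2.6,fy=2.6)[:442]
cv2.imwrite("pics/c1.png",a[:,:,::-1]);
E
```

```text
top red (np.float64(308.0), np.float64(266.5), array([12. , 10.6]), (302, 261, 13, 12))
top red (np.float64(223.4), np.float64(158.3), array([33.5, 33. ]), (207, 141, 34, 35))
top orange (np.float64(363.5), np.float64(265.5), array([13., 15.]), (356, 259, 16, 14))
top orange (np.float64(225.5), np.float64(224.0), array([32., 33.]), (209, 208, 34, 33))
top orange (np.float64(301.0), np.float64(164.5), array([15., 14.]), (294, 157, 15, 16))
top orange (np.float64(360.2), np.float64(154.2), array([29.2, 30.6]), (342, 136, 37, 31))
top blue (np.float64(226.5), np.float64(258.5), array([33., 33.]), (210, 242, 34, 34))
top blue (np.float64(360.5), np.float64(219.0), array([10., 11.]), (355, 214, 12, 11))
top blue (np.float64(369.3), np.float64(143.8), array([17. , 20.5]), (360, 134, 20, 20))
top cream (np.float64(226.1), np.float64(277.0), array([38.8, 11.1]), (208, 268, 39, 13))
top cream (np.float64(354.4), np.float64(264.1), array([13.5, 19. ]), (348, 255, 15, 20))
top cream (np.float64(206.5), np.float64(253.0), array([26.,  3.]), (205, 240, 4, 27))
top cream (np.float64(246.2), np.flo
[... 1426 characters left out ...]
.9), np.float64(191.2), array([30.4, 45.5]), (270, 168, 33, 49))
side cream (np.float64(273.1), np.float64(151.8), array([39.6, 11.4]), (254, 144, 40, 15))
side cream (np.float64(198.0), np.float64(162.0), array([38., 16.]), (190, 143, 17, 39))
side cream (np.float64(215.6), np.float64(146.9), array([26.1, 11.6]), (203, 141, 27, 13))
side cream (np.float64(171.0), np.float64(151.1), array([40.1,  2.7]), (170, 131, 5, 41))
side cream (np.float64(223.1), np.float64(127.9), array([ 5.9, 13.6]), (219, 126, 12, 9))
side cream (np.float64(181.7), np.float64(136.6), array([27.7, 17.3]), (173, 122, 19, 29))
side cream (np.float64(316.6), np.float64(138.6), array([128.5,  43.6]), (252, 120, 128, 46))
```

View pics/c1.png

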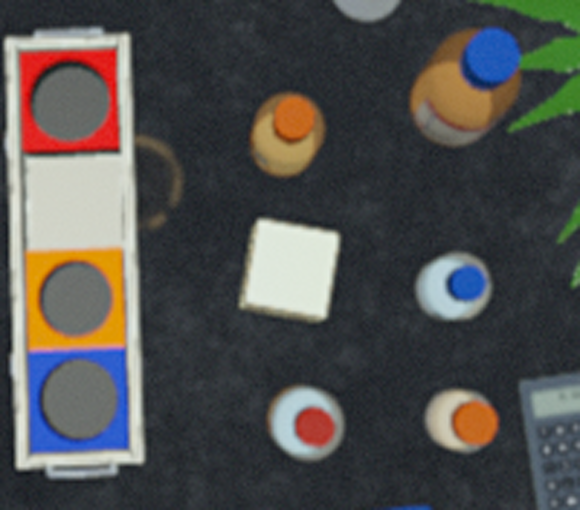

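The crop shows all three clear bottles with pale contents: red cap at top-view (308,266), blue (360,219), orange (363,265). The brown ones at (301,164) and (369,144) have amber bodies and the pink one is clearly separate, so the targets are confirmed. Next I'll triangulate.

```bash
cat > m.py <<'E'
from h import *
ct,cs=env.get_calibration("top"),env.get_calibration("side")
P={"red":((308,266.5),(335.5,174.5),.106,.022),"blue":((360.5,219),(298,155),.096,.022),"orange":((363.5,265.5),(337.5,161.5),.082,.014),
"brO":((301,164.5),(242,170),.106,.02),"brB":((369.3,143.8),(240,130),.146,.02),
"insR":((223.4,158.3),(209.1,225.9),.042,0),"insO":((225.5,224),(281.6,232),.042,0),"insB":((226.5,258.5),(319.6,235.4),.042,0)}
for n,(a,b,h,cap) in P.items():
    X,e=tri(ray(ct,a),ray(cs,b)); pt=plane(ray(ct,a),h-cap*.1)
    ps=plane(ray(cs,b),h-cap*.4)
    print(n,"tri",X.round(4),"gap %.4f"%e,"top",pt[:2].round(4),"side",ps[:2].round(4),"r",round(np.hypot(*X[:2]),3))
T=cv2.imread("pics/top0.png")[:,:,::-1]
g=cv2.cvtColor(T,cv2.COLOR_RGB2HSV)
m=(g[:,:,2]>200).astype(np.uint8)*255;k=np.zeros_like(m);k[190:240,270:330]=m[190:240,270:330]
c=max(cv2.findContours(k,0,2)[0],key=cv2.contourArea);r=cv2.minAreaRect(c);print(r)
B=np.array([plane(ray(ct,q),.088)[:2] for q in cv2.boxPoints(r)]);print(B.round(4),B.mean(0));e=B[1]-B[0];print(np.degrees(np.arctan2(e[1],e[0])),np.linalg.norm(e),np.linalg.norm(B[2]-B[1]))
Sd=cv2.imread("pics/side0.png");cv2.imwrite("pics/c2.png",cv2.resize(Sd[120:270,170:370],None,fx=4,fy=4,interpolation=cv2.INTER_CUBIC))
E
python3 m.py
```

```text
red tri [ 0.4357 -0.2695  0.0936] gap 0.0013 top [ 0.4368 -0.2684] side [ 0.4351 -0.2622] r 0.512
blue tri [ 0.5337 -0.3858  0.0823] gap 0.0010 top [ 0.5336 -0.3832] side [ 0.5321 -0.3748] r 0.659
orange tri [ 0.4342 -0.3913  0.0704] gap 0.0014 top [ 0.4353 -0.389 ] side [ 0.4334 -0.3782] r 0.585
brO tri [ 0.6502 -0.2608  0.0903] gap 0.0046 top [ 0.6501 -0.2592] side [ 0.644 -0.245] r 0.701
brB tri [ 0.6847 -0.3984  0.1329] gap 0.0022 top [ 0.6833 -0.3955] side [ 0.6802 -0.3851] r 0.792
insR tri [ 0.6778 -0.0915  0.0433] gap 0.0003 top [ 0.6779 -0.0915] side [ 0.6787 -0.0934] r 0.684
insO tri [ 0.5307 -0.0947  0.0433] gap 0.0002 top [ 0.5309 -0.0946] side [ 0.5309 -0.0966] r 0.539
insB tri [ 0.4551 -0.096   0.0431] gap 0.0001 top [ 0.4551 -0.0959] side [ 0.4551 -0.0976] r 0.465
((300.0318908691406, 214.1527099609375), (27.689796447753906, 27.516008377075195), 10.007980346679688)
[[ 0.5236 -0.2215]
 [ 0.581  -0.2329]
 [ 0.5697 -0.2907]
 [ 0.5123 -0.279 ]] [ 0.54663223 -0.25599345]
-11.250215666550803 0.05850584320515438 0.05890217742689327
```

View pics/c2.png

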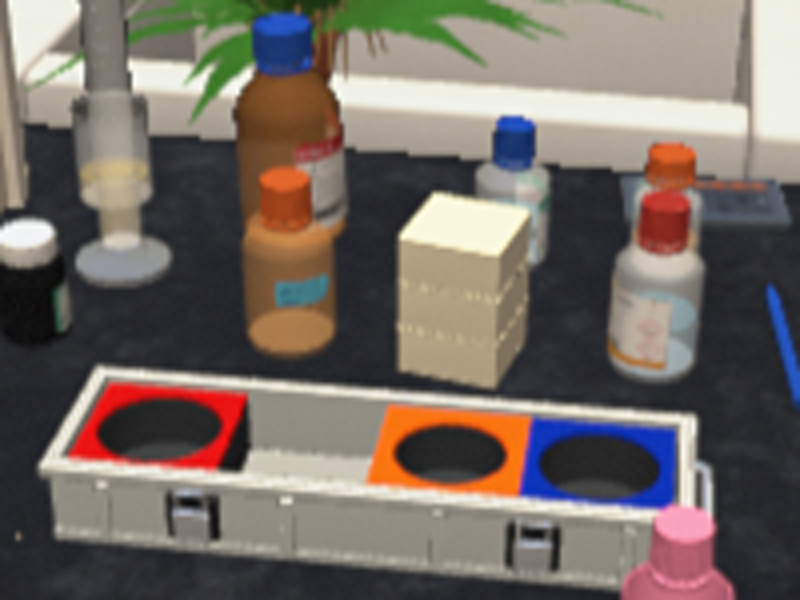

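Call:
{"op": "play_rows", "data": {"steps": [{"linear":[0,-0.03,0.01],"dr":[0,0,0],"grip":0.06},{"linear":[0,-0.03,0.01],"dr":[0,0,0],"grip":0.06},{"linear":[0,-0.03,0.01],"dr":[0,0,0],"grip":0.06},{"linear":[0,-0.03,0.01],"dr":[0,0,0],"grip":0.06},{"linear":[0,-0.03,0.01],"dr":[0,0,0],"grip":0.06},{"linear":[0,-0.03,0.01],"dr":[0,0,0],"grip":0.06},{"linear":[0,-0.03,0.01],"dr":[0,0,0],"grip":0.06},{"linear":[0,-0.03,0.0],"dr":[0,0,0],"grip":0.06},{"linear":[0,0,0],"dr":[0,0,0],"grip":0.06},{"linear":[0,0,0],"dr":[0,0,0],"grip":0.06}]}}

```text
clock: 0.98
ee_pos: [0.0948, 0.3975, 0.3346]
eef_rot: [-180.0, 0.1, 166.6]
wrist_force: [0.2, 0.7, 1.1]
grip_width: 0.06
finger_force: 0.0
```

The side crop confirms the three clear bottles (caps at crop (515,140), (670,165) and (665,220)) and the empty gap between the red and orange inserts. Next is the swing with the arm folded in.

Call:
{"op": "play_rows", "data": {"steps": [{"linear":[-0.038,-0.0018,0],"dr":[0,0,0.0934],"grip":0.06},{"linear":[-0.038,-0.0018,0],"dr":[0,0,0.0934],"grip":0.06},{"linear":[-0.038,-0.0018,0],"dr":[0,0,0.0934],"grip":0.06},{"linear":[-0.038,-0.0018,0],"dr":[0,0,0.0934],"grip":0.06},{"linear":[-0.038,-0.0018,0],"dr":[0,0,0.0934],"grip":0.06},{"linear":[0,0,0],"dr":[0,0,0],"grip":0.06}]}}

```text
clock: 1.48
ee_pos: [0.2694, 0.3108, 0.3351]
eef_rot: [179.9, 0.1, 139.1]
wrist_force: [-1.0, -0.2, -0.4]
grip_width: 0.0602
finger_force: 0.0
```

```bash
python3 -c "
from bench import env
s=env.observe();print(s['joint_pos'].round(1),s['ee_pos'],s['eef_rot'])"
```

```text
[-39.2   8.6 -14.7 125.4   3.2  46.2  -6.9] [0.26940405 0.31075631 0.33505082] [1.79910898e+02 1.47390513e-01 1.39054759e+02]
```

Call:
{"op": "play_rows", "data": {"steps": [{"linear":[-0.038,-0.0018,0],"dr":[0,0,0.0934],"grip":0.06},{"linear":[-0.038,-0.0018,0],"dr":[0,0,0.0934],"grip":0.06},{"linear":[-0.038,-0.0018,0],"dr":[0,0,0.0934],"grip":0.06},{"linear":[-0.038,-0.0018,0],"dr":[0,0,0.0934],"grip":0.06},{"linear":[-0.038,-0.0018,0],"dr":[0,0,0.0934],"grip":0.06},{"linear":[-0.038,-0.0018,0],"dr":[0,0,0.0934],"grip":0.06},{"linear":[-0.038,-0.0018,0],"dr":[0,0,0.0934],"grip":0.06},{"linear":[-0.038,-0.0018,0],"dr":[0,0,0.0934],"grip":0.06},{"linear":[-0.038,-0.0018,0],"dr":[0,0,0.0934],"grip":0.06},{"linear":[-0.038,-0.0018,0],"dr":[0,0,0.0934],"grip":0.06},{"linear":[-0.038,-0.0018,0],"dr":[0,0,0.0934],"grip":0.06},{"linear":[-0.038,-0.0018,0],"dr":[0,0,0.0934],"grip":0.06},{"linear":[-0.038,-0.0018,0],"dr":[0,0,0.0934],"grip":0.06},{"linear":[-0.038,-0.0018,0],"dr":[0,0,0.0934],"grip":0.06},{"linear":[-0.038,-0.0018,0],"dr":[0,0,0.0934],"grip":0.06},{"linear":[0,0,0],"dr":[0,0,0],"grip":0.06}]}}

```text
clock: 2.82
ee_pos: [0.3496, -0.2102, 0.3354]
eef_rot: [179.9, 0.2, 58.8]
wrist_force: [-0.7, 0.6, -1.1]
grip_width: 0.06
finger_force: 0.0
```

```bash
python3 -c "
from bench import env
s=env.observe();print(s['joint_pos'].round(1),s['ee_pos'],s['eef_rot'])"
```

```text
[  5.2   7.8  23.7 126.9  -4.1  45.9   0.4] [ 0.34963952 -0.21018852  0.33539312] [1.79858614e+02 1.79566589e-01 5.88284175e+01]
```

Call:
{"op": "play_rows", "data": {"steps": [{"linear":[0,0,0],"dr":[0,0,0.1121],"grip":0.06},{"linear":[0,0,0],"dr":[0,0,0.1121],"grip":0.06},{"linear":[0,0,0],"dr":[0,0,0.1121],"grip":0.06},{"linear":[0,0,0],"dr":[0,0,0.1121],"grip":0.06},{"linear":[0,0,0],"dr":[0,0,0.1121],"grip":0.06},{"linear":[0,0,0],"dr":[0,0,0.1121],"grip":0.06},{"linear":[0,0,0],"dr":[0,0,0.1121],"grip":0.06},{"linear":[0,0,0],"dr":[0,0,0.1121],"grip":0.06},{"linear":[0,0,0],"dr":[0,0,0.1121],"grip":0.06},{"linear":[0.02,0.02,-0.01],"dr":[0,0,0],"grip":0.06},{"linear":[0.02,0.02,-0.01],"dr":[0,0,0],"grip":0.06},{"linear":[0.02,0.02,-0.01],"dr":[0,0,0],"grip":0.06},{"linear":[0,0,0],"dr":[0,0,0],"grip":0.06},{"linear":[0,0,0],"dr":[0,0,0],"grip":0.06}]}}

```text
clock: 3.98
ee_pos: [0.4155, -0.2631, 0.3653]
eef_rot: [179.8, -0.1, 1.8]
wrist_force: [-0.7, 0.6, -0.6]
grip_width: 0.0602
finger_force: 0.0
```

```bash
python3 - <<'E'
from h import *
s=env.observe();c=env.get_calibration("wrist")
im=env.snapshot("wrist");cv2.imwrite("pics/w1.png",im[:,:,::-1])
print(s['joint_pos'].round(1),s['ee_pos'],s['eef_rot'])
for k in c:print(k,repr(c[k]))
for col in RNG:
    for b in blobs(im,col,(0,0,560,420),60): print(col,b[1:])
E
```

```text
[  3.   14.7  30.3 115.   -9.2  52.4 -50.1] [ 0.41545616 -0.26305942  0.36531997] [ 1.79848105e+02 -6.93202748e-02  1.81520946e+00]
intrinsics array([[325.1922621 ,   0.        , 274.92003127],
       [  0.        , 325.1922621 , 210.26171202],
       [  0.        ,   0.        ,   1.        ]])
R array([[ 0.03160802, -0.9994955 ,  0.00311083],
       [-0.95007355, -0.02907818,  0.31066817],
       [-0.31042098, -0.01277513, -0.95051334]])
t array([-0.27822877,  0.35908106,  0.46855238])
red (np.float64(283.5), np.float64(189.0), array([40., 35.]), (266, 169, 36, 41))
orange (np.float64(416.8), np.float64(188.9), array([38. , 34.9]), (398, 171, 38, 38))
orange (np.float64(105.0), np.float64(76.0), array([80., 64.]), (73, 36, 65, 81))
blue (np.float64(304.5), np.float64(236.9), array([  8.2, 125.5]), (242, 229, 126, 17))
blue (np.float64(108.1), np.float64(151.9), array([74.4, 63.1]), (75, 113, 68, 76))
blue (np.float64(428.1), np.float64(73.7), array([40.2, 31.7]), (408, 58, 41, 33))
cream (np.float64(144.1), np.float64(399.4), array([31.4, 19.7]), (127, 385, 35, 27))
cream (np.float
[... 222 characters left out ...]
 (212, 270, 136, 100))
cream (np.float64(505.0), np.float64(343.2), array([184.9,  46.7]), (439, 263, 121, 157))
cream (np.float64(62.5), np.float64(334.0), array([125., 170.]), (0, 249, 126, 171))
cream (np.float64(390.9), np.float64(173.5), array([33.7, 38.7]), (374, 156, 40, 41))
cream (np.float64(521.0), np.float64(237.0), array([ 76., 294.]), (483, 90, 77, 295))
cream (np.float64(526.0), np.float64(62.5), array([43.,  4.]), (524, 41, 5, 44))
cream (np.float64(524.9), np.float64(11.9), array([24.1,  4.5]), (522, 0, 6, 25))
cream (np.float64(270.5), np.float64(43.5), array([81. , 76.5]), (224, 0, 94, 89))
cream (np.float64(106.9), np.float64(99.1), array([199.7,  84.3]), (65, 0, 87, 199))
```

View pics/w1.png

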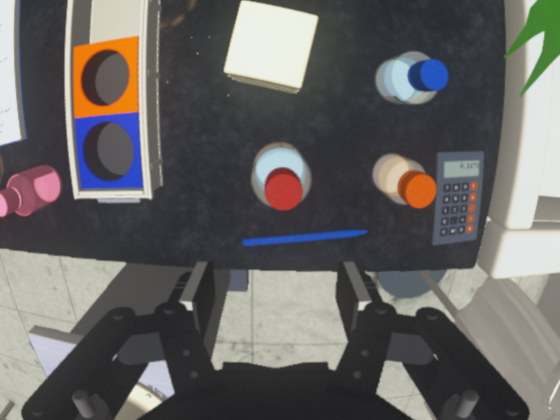

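The wrist view shows the red cap at (283,189), the clear orange cap at (417,189), the clear blue cap at (428,74), the block at (272,45), and the orange and blue inserts at (107,78) and (108,151).

```bash
python3 - <<'E'
from h import *
c={'intrinsics':np.array([[325.192,0,274.92],[0,325.192,210.262],[0,0,1]]),'R':np.array([[ 0.03160802, -0.9994955 ,  0.00311083],[-0.95007355, -0.02907818,  0.31066817],[-0.31042098, -0.01277513, -0.95051334]]),'t':np.array([-0.27822877,  0.35908106,  0.46855238])}
ct=env.get_calibration("top");print("cam",-c['R'].T@c['t'])
for n,w,t,h in(("red",(283.5,189),(308,266.5),.104),("orange",(416.8,188.9),(363.5,265.5),.08),("blue",(428,73.7),(360.5,219),.094),("insO",(105.5,77),(225.5,224),.042),("insB",(108.1,151.9),(226.5,258.5),.042)):
    X,e=tri(wray(c,w),ray(ct,t));print(n,X.round(4),round(e,4),"w",plane(wray(c,w),h).round(4),"t",plane(ray(ct,t),h).round(4))
E
```

```text
cam [ 0.49539617 -0.26166116  0.33467575]
red [ 0.4364 -0.2696  0.102 ] 0.0021 w [ 0.4366 -0.2705  0.104 ] t [ 0.4369 -0.2684  0.104 ]
orange [ 0.4346 -0.39    0.0745] 0.0012 w [ 0.4354 -0.3869  0.08  ] t [ 0.4353 -0.3891  0.08  ]
blue [ 0.534  -0.3855  0.084 ] 0.0003 w [ 0.5323 -0.3806  0.094 ] t [ 0.5336 -0.3832  0.094 ]
insO [ 0.5309 -0.0938  0.0336] 0.0008 w [ 0.5296 -0.0985  0.042 ] t [ 0.5309 -0.0946  0.042 ]
insB [ 0.4547 -0.0955  0.0354] 0.0006 w [ 0.4553 -0.0992  0.042 ] t [ 0.4551 -0.0959  0.042 ]
```

Call:
{"op": "play_rows", "data": {"steps": [{"linear":[0.007,0.0025,0.0],"dr":[0,0,0],"grip":0.06},{"linear":[0.007,0.0025,0.0],"dr":[0,0,0],"grip":0.06},{"linear":[0.007,0.002,0.01],"dr":[0,0,0],"grip":0.06},{"linear":[0,0,0.02],"dr":[0,0,0],"grip":0.06},{"linear":[0,0,0.02],"dr":[0,0,0],"grip":0.06},{"linear":[0,0,0.02],"dr":[0,0,0],"grip":0.06},{"linear":[0,0,0.01],"dr":[0,0,0],"grip":0.06},{"linear":[0,0,0],"dr":[0,0,0],"grip":0.06},{"linear":[0,0,0],"dr":[0,0,0],"grip":0.06}]}}

```text
clock: 4.78
ee_pos: [0.4347, -0.2684, 0.2845]
eef_rot: [-180.0, 0.1, 1.8]
wrist_force: [-0.0, -0.7, 0.8]
grip_width: 0.06
finger_force: 0.0
```

```bash
python3 - <<'E'
from h import *
im=env.snapshot("wrist");cv2.imwrite("pics/w2.png",im[:,:,::-1])
for col in ("red",):
    for b in blobs(im,col,(0,0,560,420),60): print(col,b[1:])
E
```

```text
red (np.float64(276.5), np.float64(257.0), array([62., 53.]), (250, 226, 54, 63))
```

View pics/w2.png

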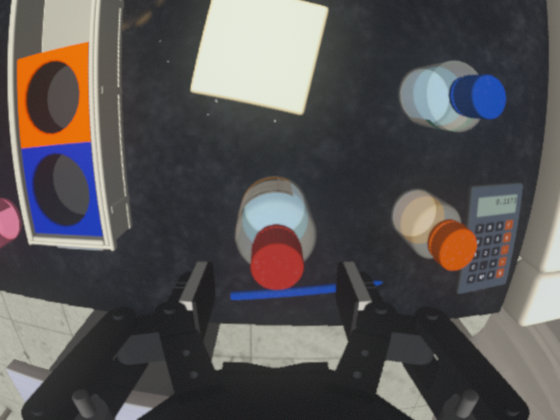

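The red cap at (276,258) is midway between the pads at columns 210 and 342. I'll go down and close.

Call:
{"op": "play_rows", "data": {"steps": [{"linear":[0.001,0.0005,0.01],"dr":[0,0,0],"grip":0.06},{"linear":[0.001,0.0005,0.01],"dr":[0,0,0],"grip":0.06},{"linear":[0,0,0.0095],"dr":[0,0,0],"grip":0.06},{"linear":[0,0,0],"dr":[0,0,0],"grip":0.06},{"linear":[0,0,0],"dr":[0,0,0],"grip":0.0},{"linear":[0,0,0],"dr":[0,0,0],"grip":0.0},{"linear":[0,0,0],"dr":[0,0,0],"grip":0.0},{"linear":[0,0,0],"dr":[0,0,0],"grip":0.0},{"linear":[0,0,0],"dr":[0,0,0],"grip":0.0},{"linear":[0,0,0],"dr":[0,0,0],"grip":0.0},{"linear":[0,0,0],"dr":[0,0,0],"grip":0.0},{"linear":[0,0,0],"dr":[0,0,0],"grip":0.0}]}}

```text
clock: 5.83
ee_pos: [0.4367, -0.2693, 0.2555]
eef_rot: [-180.0, -0.0, 1.8]
wrist_force: [-1.2, 2.1, 4.7]
grip_width: 0.03
finger_force: 55.7
```

Width is 30.0 mm, so the cap is gripped. I'll lift and carry it to the red pocket.

Call:
{"op": "play_rows", "data": {"steps": [{"linear":[0,0,-0.01],"dr":[0,0,0],"grip":0.0},{"linear":[0,0,-0.02],"dr":[0,0,0],"grip":0.0},{"linear":[0,0,-0.03],"dr":[0,0,0],"grip":0.0},{"linear":[0,0,-0.03],"dr":[0,0,0],"grip":0.0},{"linear":[0.005,-0.0035,-0.015],"dr":[0,0,0],"grip":0.0},{"linear":[0.012,-0.008,-0.005],"dr":[0,0,0],"grip":0.0},{"linear":[0.02,-0.014,0],"dr":[0,0,0],"grip":0.0},{"linear":[0.025,-0.017,0],"dr":[0,0,0],"grip":0.0},{"linear":[0.025,-0.017,0],"dr":[0,0,0],"grip":0.0},{"linear":[0.025,-0.017,0],"dr":[0,0,0],"grip":0.0},{"linear":[0.025,-0.017,0],"dr":[0,0,0],"grip":0.0},{"linear":[0.025,-0.017,0],"dr":[0,0,0],"grip":0.0},{"linear":[0.025,-0.018,0],"dr":[0,0,0],"grip":0.0},{"linear":[0.025,-0.018,0],"dr":[0,0,0],"grip":0.0},{"linear":[0.02,-0.014,0],"dr":[0,0,0],"grip":0.0},{"linear":[0.01,-0.007,0],"dr":[0,0,0],"grip":0.0},{"linear":[0.005,-0.0025,0],"dr":[0,0,0],"grip":0.0},{"linear":[0,0,0],"dr":[0,0,0],"grip":0.0},{"linear":[0,0,0],"dr":[0,0,0],"grip":0.0}]}}

```text
clock: 7.42
ee_pos: [0.6772, -0.0936, 0.365]
eef_rot: [179.9, 0.1, 1.7]
wrist_force: [-0.6, -0.6, -2.6]
grip_width: 0.0298
finger_force: 54.0
```

```bash
python3 - <<'E'
from h import *
im=env.snapshot("wrist");cv2.imwrite("pics/w3.png",im[:,:,::-1])
s=env.observe();print(s['ee_pos'],s['eef_rot'],s['joint_pos'].round(1))
E
```

```text
[ 0.67695955 -0.09410098  0.36511717] [1.79925260e+02 8.39471894e-02 1.61141906e+00] [-10.9  33.9  24.4  86.9 -15.   62.5 -71.6]
```

View pics/w3.png

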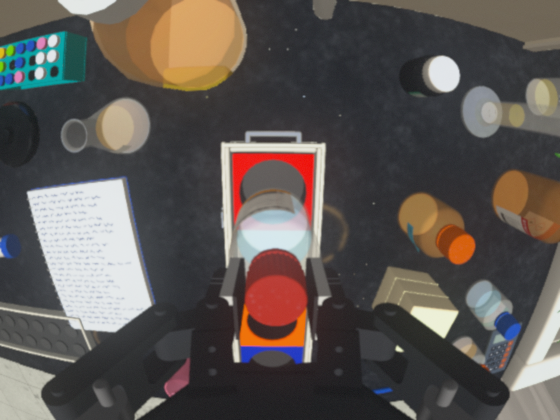

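The bottle hangs upright over the case, with the cap at (276,288) and the red pocket centred at column 273. I'll lower it.

Call:
{"op": "play_rows", "data": {"steps": [{"linear":[0.001,-0.002,0.015],"dr":[0,0,0],"grip":0.0},{"linear":[0,0,0.02],"dr":[0,0,0],"grip":0.0},{"linear":[0,0,0.015],"dr":[0,0,0],"grip":0.0},{"linear":[0,0,0.01],"dr":[0,0,0],"grip":0.0},{"linear":[0,0,0.008],"dr":[0,0,0],"grip":0.0},{"linear":[0,0,0.008],"dr":[0,0,0],"grip":0.0},{"linear":[0,0,0.006],"dr":[0,0,0],"grip":0.0},{"linear":[0,0,0],"dr":[0,0,0],"grip":0.0},{"linear":[0,0,0],"dr":[0,0,0],"grip":0.0}]}}

```text
clock: 8.22
ee_pos: [0.6792, -0.09, 0.2833]
eef_rot: [180.0, 0.0, 1.8]
wrist_force: [1.3, -0.1, -2.1]
grip_width: 0.0298
finger_force: 54.0
```

Call:
{"op": "play_rows", "data": {"steps": [{"linear":[0,0,0.005],"dr":[0,0,0],"grip":0.0},{"linear":[0,0,0.005],"dr":[0,0,0],"grip":0.0},{"linear":[0,0,0.003],"dr":[0,0,0],"grip":0.0},{"linear":[0,0,0.002],"dr":[0,0,0],"grip":0.0},{"linear":[0,0,0.001],"dr":[0,0,0],"grip":0.0},{"linear":[0,0,0],"dr":[0,0,0],"grip":0.0},{"linear":[0,0,0],"dr":[0,0,0],"grip":0.0}]}}

```text
clock: 8.8
ee_pos: [0.6793, -0.0899, 0.2673]
eef_rot: [180.0, -0.0, 1.8]
wrist_force: [0.3, 0.4, -2.6]
grip_width: 0.0299
finger_force: 54.0
```

Still about 1 mm above the floor. I'll go down the last bit, release and retreat up.

Call:
{"op": "play_rows", "data": {"steps": [{"linear":[0,0,0.001],"dr":[0,0,0],"grip":0.0},{"linear":[0,0,0],"dr":[0,0,0],"grip":0.0},{"linear":[0,0,0],"dr":[0,0,0],"grip":0.036},{"linear":[0,0,0],"dr":[0,0,0],"grip":0.045},{"linear":[0,0,0],"dr":[0,0,0],"grip":0.06},{"linear":[0,0,0],"dr":[0,0,0],"grip":0.06},{"linear":[0,0,0],"dr":[0,0,0],"grip":0.06},{"linear":[0,0,-0.01],"dr":[0,0,0],"grip":0.06},{"linear":[0,0,-0.02],"dr":[0,0,0],"grip":0.06},{"linear":[0,0,-0.03],"dr":[0,0,0],"grip":0.06},{"linear":[0,0,-0.03],"dr":[0,0,0],"grip":0.06},{"linear":[0,0,-0.02],"dr":[0,0,0],"grip":0.06},{"linear":[0,0,0],"dr":[0,0,0],"grip":0.06}]}}

```text
clock: 9.88
ee_pos: [0.6809, -0.0907, 0.3831]
eef_rot: [179.9, -0.6, 1.8]
wrist_force: [0.2, -0.0, 1.3]
grip_width: 0.0601
finger_force: 0.0
```

```bash
python3 - <<'E'
from h import *
s=env.observe();c=env.get_calibration("wrist");im=env.snapshot("wrist");cv2.imwrite("pics/w4.png",im[:,:,::-1])
S=env.snapshot("side");cs=env.get_calibration("side")
print(s['ee_pos'],s['eef_rot'])
for b in blobs(im,"red",(0,0,560,420),60): print("w",b[1:],plane(wray(c,b[1:3]),.115).round(4))
for b in blobs(S,"red",(150,100,400,280),40): print("s",b[1:])
q=np.array([.678,-.0915,.106]);print(proj(cs,q))
E
```

```text
[ 0.68088591 -0.09065603  0.38312039] [179.92965514  -0.56822273   1.75709041]
w (np.float64(276.0), np.float64(196.5), array([77., 76.]), (238, 158, 77, 78)) [ 0.6965 -0.0925  0.115 ]
w (np.float64(310.0), np.float64(5.5), array([11., 40.]), (290, 0, 41, 12)) [ 0.842  -0.1126  0.115 ]
s (np.float64(191.3), np.float64(228.0), array([14.5, 10.5]), (187, 220, 12, 15))
s (np.float64(222.6), np.float64(227.5), array([11. , 23.5]), (213, 218, 19, 19))
s (np.float64(207.0), np.float64(200.0), array([18., 14.]), (200, 191, 15, 19))
[206.95984896 198.89785458]
```

The side view shows the red cap at (207,200) against an expected (207,199), so it is standing fully down. Orange is next.

Call:
{"op": "play_rows", "data": {"steps": [{"linear":[-0.0248,0.0284,0],"dr":[0,0,0],"grip":0.06},{"linear":[-0.025,0.0284,0],"dr":[0,0,0],"grip":0.06},{"linear":[-0.025,0.0284,0],"dr":[0,0,0],"grip":0.06},{"linear":[-0.025,0.0284,0],"dr":[0,0,0],"grip":0.06},{"linear":[-0.025,0.0284,0],"dr":[0,0,0],"grip":0.06},{"linear":[-0.025,0.0284,0],"dr":[0,0,0],"grip":0.06},{"linear":[-0.025,0.0284,0],"dr":[0,0,0],"grip":0.06},{"linear":[-0.025,0.0284,0],"dr":[0,0,0],"grip":0.06},{"linear":[-0.025,0.0284,0.01],"dr":[0,0,0],"grip":0.06},{"linear":[-0.02,0.0242,0.02],"dr":[0,0,0],"grip":0.06},{"linear":[-0.01,0.011,0.03],"dr":[0,0,0],"grip":0.06},{"linear":[0,0,0.03],"dr":[0,0,0],"grip":0.06},{"linear":[0,0,0.015],"dr":[0,0,0],"grip":0.06},{"linear":[0,0,0],"dr":[0,0,0],"grip":0.06},{"linear":[0,0,0],"dr":[0,0,0],"grip":0.06},{"linear":[0,0,0],"dr":[0,0,0],"grip":0.06}]}}

```text
clock: 11.32
ee_pos: [0.4338, -0.3885, 0.2717]
eef_rot: [180.0, -0.0, 1.8]
wrist_force: [0.8, -0.2, -0.4]
grip_width: 0.0601
finger_force: 0.0
```

```bash
cat > see.py <<'E'
from h import *
import sys
col,h,name=sys.argv[1],float(sys.argv[2]),sys.argv[3]
s=env.observe();c=env.get_calibration("wrist");im=env.snapshot("wrist");cv2.imwrite(f"pics/{name}.png",im[:,:,::-1])
print(s['ee_pos'],s['eef_rot'],s['joint_pos'].round(0))
for b in blobs(im,col,(0,0,560,420),100): print(b[1:],plane(wray(c,b[1:3]),h).round(4))
E
python3 see.py orange .081 w5
```

```text
[ 0.43382124 -0.38849664  0.27170808] [ 1.79974939e+02 -1.12048976e-02  1.79084349e+00] [ 19.  32.  27. 106. -19.  47. -33.]
(np.float64(276.0), np.float64(252.0), array([60., 56.]), (248, 222, 57, 61)) [ 0.4375 -0.3901  0.081 ]
```

Cap at column 276, centred between the pads. I'll go down and close.

Call:
{"op": "play_rows", "data": {"steps": [{"linear":[0.002,0.0005,0.01],"dr":[0,0,0],"grip":0.06},{"linear":[0,0,0.01],"dr":[0,0,0],"grip":0.06},{"linear":[0,0,0.0125],"dr":[0,0,0],"grip":0.06},{"linear":[0,0,0],"dr":[0,0,0],"grip":0.06},{"linear":[0,0,0],"dr":[0,0,0],"grip":0.0},{"linear":[0,0,0],"dr":[0,0,0],"grip":0.0},{"linear":[0,0,0],"dr":[0,0,0],"grip":0.0},{"linear":[0,0,0],"dr":[0,0,0],"grip":0.0},{"linear":[0,0,0],"dr":[0,0,0],"grip":0.0},{"linear":[0,0,0],"dr":[0,0,0],"grip":0.0},{"linear":[0,0,0],"dr":[0,0,0],"grip":0.0},{"linear":[0,0,0],"dr":[0,0,0],"grip":0.0}]}}

```text
clock: 12.37
ee_pos: [0.4356, -0.389, 0.2391]
eef_rot: [180.0, -0.0, 1.8]
wrist_force: [0.2, 0.2, 1.8]
grip_width: 0.0288
finger_force: 58.6
```

Width is 28.8 mm instead of 32, which is suspicious. I'll look before lifting.

```bash
python3 - <<'E'
from h import *
w=env.snapshot("wrist");S=env.snapshot("side")
a=cv2.resize(w[180:360,180:380],None,fx=2,fy=2,interpolation=2);b=cv2.resize(S[120:240,290:390],None,fx=3.6,fy=3,interpolation=2)
cv2.imwrite("pics/w6.png",np.hstack([a,b])[:,:,::-1])
E
```

```text
(no output)
```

View pics/w6.png

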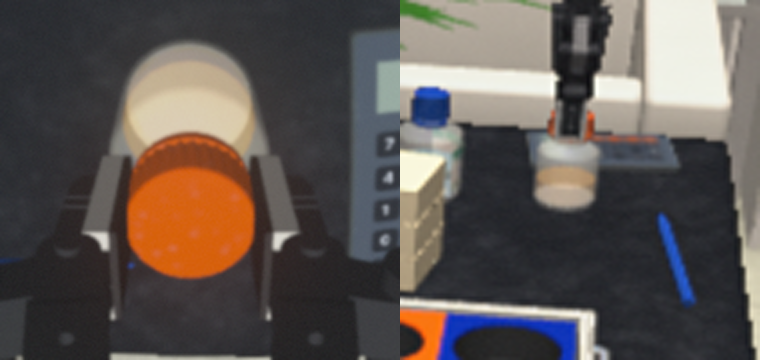

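The pads hold the cap but only near their tips and splayed slightly outward. I'll open, go 4 mm lower and regrip.

Call:
{"op": "play_rows", "data": {"steps": [{"linear":[0,0,0],"dr":[0,0,0],"grip":0.045},{"linear":[0,0,0],"dr":[0,0,0],"grip":0.055},{"linear":[0,0,0],"dr":[0,0,0],"grip":0.055},{"linear":[0,0,0.002],"dr":[0,0,0],"grip":0.055},{"linear":[0,0,0.002],"dr":[0,0,0],"grip":0.055},{"linear":[0,0,0],"dr":[0,0,0],"grip":0.055},{"linear":[0,0,0],"dr":[0,0,0],"grip":0.0},{"linear":[0,0,0],"dr":[0,0,0],"grip":0.0},{"linear":[0,0,0],"dr":[0,0,0],"grip":0.0},{"linear":[0,0,0],"dr":[0,0,0],"grip":0.0},{"linear":[0,0,0],"dr":[0,0,0],"grip":0.0},{"linear":[0,0,0],"dr":[0,0,0],"grip":0.0},{"linear":[0,0,0],"dr":[0,0,0],"grip":0.0}]}}

```text
clock: 13.55
ee_pos: [0.4356, -0.389, 0.2349]
eef_rot: [180.0, -0.0, 1.8]
wrist_force: [0.6, -0.4, 1.5]
grip_width: 0.0299
finger_force: 57.2
```

Call:
{"op": "play_rows", "data": {"steps": [{"linear":[0,0,0],"dr":[0,0,0],"grip":0.045},{"linear":[0,0,0],"dr":[0,0,0],"grip":0.055},{"linear":[0,0,0],"dr":[0,0,0],"grip":0.055},{"linear":[0,0,0.002],"dr":[0,0,0],"grip":0.055},{"linear":[0,0,0.001],"dr":[0,0,0],"grip":0.055},{"linear":[0,0,0],"dr":[0,0,0],"grip":0.055},{"linear":[0,0,0],"dr":[0,0,0],"grip":0.0},{"linear":[0,0,0],"dr":[0,0,0],"grip":0.0},{"linear":[0,0,0],"dr":[0,0,0],"grip":0.0},{"linear":[0,0,0],"dr":[0,0,0],"grip":0.0},{"linear":[0,0,0],"dr":[0,0,0],"grip":0.0},{"linear":[0,0,0],"dr":[0,0,0],"grip":0.0},{"linear":[0,0,0],"dr":[0,0,0],"grip":0.0}]}}

```text
clock: 14.63
ee_pos: [0.4357, -0.389, 0.232]
eef_rot: [180.0, -0.0, 1.8]
wrist_force: [-0.4, -1.4, 3.7]
grip_width: 0.0314
finger_force: 56.7
```

Width is 31.4 mm, a proper cap grip. I'll lift and carry it to the orange pocket.

Call:
{"op": "play_rows", "data": {"steps": [{"linear":[0,0,-0.01],"dr":[0,0,0],"grip":0.0},{"linear":[0,0,-0.02],"dr":[0,0,0],"grip":0.0},{"linear":[0,0,-0.03],"dr":[0,0,0],"grip":0.0},{"linear":[0,0,-0.03],"dr":[0,0,0],"grip":0.0},{"linear":[0.0015,-0.0055,-0.015],"dr":[0,0,0],"grip":0.0},{"linear":[0.006,-0.016,-0.005],"dr":[0,0,0],"grip":0.0},{"linear":[0.01,-0.028,0],"dr":[0,0,0],"grip":0.0},{"linear":[0.01,-0.028,0],"dr":[0,0,0],"grip":0.0},{"linear":[0.01,-0.028,0],"dr":[0,0,0],"grip":0.0},{"linear":[0.01,-0.028,0],"dr":[0,0,0],"grip":0.0},{"linear":[0.01,-0.028,0],"dr":[0,0,0],"grip":0.0},{"linear":[0.01,-0.028,0],"dr":[0,0,0],"grip":0.0},{"linear":[0.01,-0.028,0],"dr":[0,0,0],"grip":0.0},{"linear":[0.01,-0.028,0],"dr":[0,0,0],"grip":0.0},{"linear":[0.009,-0.026,0],"dr":[0,0,0],"grip":0.0},{"linear":[0.005,-0.014,0],"dr":[0,0,0],"grip":0.0},{"linear":[0.002,-0.006,0],"dr":[0,0,0],"grip":0.0},{"linear":[0,0,0],"dr":[0,0,0],"grip":0.0},{"linear":[0,0,0],"dr":[0,0,0],"grip":0.0},{"linear":[0,0,0],"dr":[0,0,0],"grip":0.0}]}}

```text
clock: 16.3
ee_pos: [0.5293, -0.0961, 0.3418]
eef_rot: [179.9, 0.0, 1.6]
wrist_force: [-0.2, 0.1, -0.2]
grip_width: 0.0315
finger_force: 56.1
```

```bash
python3 see.py orange .081 w7
```

```text
[ 0.52932795 -0.09608293  0.34177173] [1.79949020e+02 2.67178163e-02 1.62665576e+00] [-13.  21.  26. 110. -11.  52. -71.]
(np.float64(275.5), np.float64(289.5), array([75., 69.]), (241, 252, 70, 76)) [ 0.4647 -0.0998  0.081 ]
(np.float64(273.1), np.float64(197.7), array([87.2, 81.7]), (230, 157, 88, 83)) [ 0.5433 -0.0957  0.081 ]
(np.float64(490.2), np.float64(75.6), array([44.3, 48.8]), (467, 55, 49, 47)) [ 0.6528 -0.2676  0.081 ]
(np.float64(529.8), np.float64(74.2), array([35.4, 40.3]), (518, 53, 34, 49)) [ 0.664  -0.3148  0.081 ]
```

View pics/w7.png

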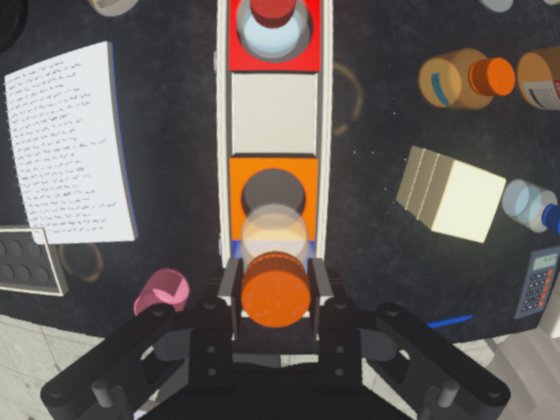

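The red bottle is seated at (272,35). The orange bottle hangs upright at (274,250), in line with the orange pocket. I'll lower it.

Call:
{"op": "play_rows", "data": {"steps": [{"linear":[0.001,-0.001,0.015],"dr":[0,0,0],"grip":0.0},{"linear":[0,0,0.02],"dr":[0,0,0],"grip":0.0},{"linear":[0,0,0.015],"dr":[0,0,0],"grip":0.0},{"linear":[0,0,0.01],"dr":[0,0,0],"grip":0.0},{"linear":[0,0,0.008],"dr":[0,0,0],"grip":0.0},{"linear":[0,0,0.008],"dr":[0,0,0],"grip":0.0},{"linear":[0,0,0.006],"dr":[0,0,0],"grip":0.0},{"linear":[0,0,0.005],"dr":[0,0,0],"grip":0.0},{"linear":[0,0,0.005],"dr":[0,0,0],"grip":0.0},{"linear":[0,0,0.003],"dr":[0,0,0],"grip":0.0},{"linear":[0,0,0],"dr":[0,0,0],"grip":0.0},{"linear":[0,0,0],"dr":[0,0,0],"grip":0.0}]}}

```text
clock: 17.35
ee_pos: [0.531, -0.0932, 0.2467]
eef_rot: [-180.0, -0.0, 1.8]
wrist_force: [-0.6, 0.0, -1.8]
grip_width: 0.0314
finger_force: 56.1
```

Call:
{"op": "play_rows", "data": {"steps": [{"linear":[0,0,0.002],"dr":[0,0,0],"grip":0.0},{"linear":[0,0,0.0015],"dr":[0,0,0],"grip":0.0},{"linear":[0,0,0],"dr":[0,0,0],"grip":0.0},{"linear":[0,0,0],"dr":[0,0,0],"grip":0.0},{"linear":[0,0,0],"dr":[0,0,0],"grip":0.036},{"linear":[0,0,0],"dr":[0,0,0],"grip":0.045},{"linear":[0,0,0],"dr":[0,0,0],"grip":0.06},{"linear":[0,0,0],"dr":[0,0,0],"grip":0.06},{"linear":[0,0,0],"dr":[0,0,0],"grip":0.06},{"linear":[0,0,-0.01],"dr":[0,0,0],"grip":0.06},{"linear":[0,0,-0.02],"dr":[0,0,0],"grip":0.06},{"linear":[0,0,-0.03],"dr":[0,0,0],"grip":0.06},{"linear":[0,0,-0.03],"dr":[0,0,0],"grip":0.06},{"linear":[0,0,-0.02],"dr":[0,0,0],"grip":0.06},{"linear":[0,0,0],"dr":[0,0,0],"grip":0.06}]}}

```text
clock: 18.6
ee_pos: [0.5327, -0.094, 0.3586]
eef_rot: [180.0, -0.5, 1.7]
wrist_force: [2.1, -1.0, -0.3]
grip_width: 0.0598
finger_force: 0.0
```

```bash
python3 - <<'E'
from h import *
S=env.snapshot("side");cs=env.get_calibration("side")
cv2.imwrite("pics/s8.png",S[:,:,::-1])
for b in blobs(S,"orange",(200,180,340,260),40): print("s",b[1:])
print(proj(cs,np.array([.530,-.0945,.086])))
s=env.observe();print(s['ee_pos'],s['eef_rot'])
E
```

```text
s (np.float64(291.9), np.float64(233.1), array([16.6, 20.9]), (282, 224, 20, 20))
s (np.float64(271.4), np.float64(231.2), array([17.3, 19.5]), (262, 221, 18, 21))
s (np.float64(282.5), np.float64(215.5), array([15., 15.]), (275, 208, 16, 16))
[282.24544105 213.78586161]
[ 0.53191347 -0.09356356  0.35637588] [179.99361484  -0.34025464   1.76781061]
```

The side view shows the orange cap at (282,215) against an expected (282,214), so it is seated. Now blue.

Call:
{"op": "play_rows", "data": {"steps": [{"linear":[0,0.02,0],"dr":[0,0,0],"grip":0.06},{"linear":[-0.001,0.03,0],"dr":[0,0,0],"grip":0.06},{"linear":[-0.001,0.035,0],"dr":[0,0,0],"grip":0.06},{"linear":[-0.001,0.035,0],"dr":[0,0,0],"grip":0.06},{"linear":[-0.001,0.035,0],"dr":[0,0,0],"grip":0.06},{"linear":[-0.001,0.035,0],"dr":[0,0,0],"grip":0.06},{"linear":[-0.001,0.035,0],"dr":[0,0,0],"grip":0.06},{"linear":[-0.001,0.035,0],"dr":[0,0,0],"grip":0.06},{"linear":[-0.001,0.02,0.02],"dr":[0,0,0],"grip":0.06},{"linear":[0,0.01,0.03],"dr":[0,0,0],"grip":0.06},{"linear":[0,0,0.025],"dr":[0,0,0],"grip":0.06},{"linear":[0,0,0],"dr":[0,0,0],"grip":0.06},{"linear":[0,0,0],"dr":[0,0,0],"grip":0.06},{"linear":[0,0,0],"dr":[0,0,0],"grip":0.06}]}}

```text
clock: 19.82
ee_pos: [0.5323, -0.383, 0.2788]
eef_rot: [-180.0, -0.0, 1.8]
wrist_force: [0.1, 0.6, 0.3]
grip_width: 0.06
finger_force: 0.0
```

```bash
python3 see.py blue .094 w9
```

```text
[ 0.5322964  -0.38299595  0.27881128] [-1.79998365e+02 -9.10811360e-03  1.81139482e+00] [ 15.  37.  26.  95. -20.  52. -40.]
(np.float64(157.0), np.float64(364.5), array([ 7., 20.]), (147, 361, 21, 8)) [ 0.4472 -0.3054  0.094 ]
(np.float64(4.4), np.float64(289.2), array([67.7, 22.4]), (0, 255, 26, 64)) [ 0.4922 -0.1799  0.094 ]
(np.float64(278.0), np.float64(254.0), array([60., 48.]), (254, 224, 49, 61)) [ 0.5376 -0.3855  0.094 ]
```

View pics/w9.png

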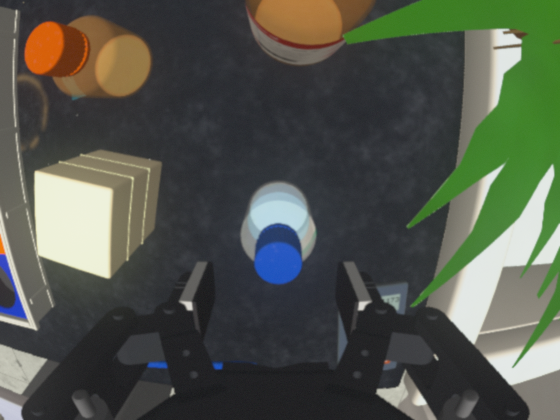

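The clear blue bottle's cap is at (278,257), between the pads. I'll go down and grip.

Call:
{"op": "play_rows", "data": {"steps": [{"linear":[0.001,0.001,0.01],"dr":[0,0,0],"grip":0.06},{"linear":[0,0,0.01],"dr":[0,0,0],"grip":0.06},{"linear":[0,0,0.01],"dr":[0,0,0],"grip":0.06},{"linear":[0,0,0.0035],"dr":[0,0,0],"grip":0.06},{"linear":[0,0,0],"dr":[0,0,0],"grip":0.06},{"linear":[0,0,0],"dr":[0,0,0],"grip":0.0},{"linear":[0,0,0],"dr":[0,0,0],"grip":0.0},{"linear":[0,0,0],"dr":[0,0,0],"grip":0.0},{"linear":[0,0,0],"dr":[0,0,0],"grip":0.0},{"linear":[0,0,0],"dr":[0,0,0],"grip":0.0},{"linear":[0,0,0],"dr":[0,0,0],"grip":0.0},{"linear":[0,0,0],"dr":[0,0,0],"grip":0.0},{"linear":[0,0,0],"dr":[0,0,0],"grip":0.0}]}}

```text
clock: 20.95
ee_pos: [0.5331, -0.3847, 0.2453]
eef_rot: [179.9, -0.1, 1.8]
wrist_force: [0.1, -0.5, 4.4]
grip_width: 0.0295
finger_force: 55.0
```

Width is 29.5 mm instead of 27, so the tips may be on the shoulder. I'll regrip 4 mm higher.

Call:
{"op": "play_rows", "data": {"steps": [{"linear":[0,0,0],"dr":[0,0,0],"grip":0.045},{"linear":[0,0,0],"dr":[0,0,0],"grip":0.055},{"linear":[0,0,0],"dr":[0,0,0],"grip":0.055},{"linear":[0,0,-0.002],"dr":[0,0,0],"grip":0.055},{"linear":[0,0,-0.002],"dr":[0,0,0],"grip":0.055},{"linear":[0,0,0],"dr":[0,0,0],"grip":0.055},{"linear":[0,0,0],"dr":[0,0,0],"grip":0.0},{"linear":[0,0,0],"dr":[0,0,0],"grip":0.0},{"linear":[0,0,0],"dr":[0,0,0],"grip":0.0},{"linear":[0,0,0],"dr":[0,0,0],"grip":0.0},{"linear":[0,0,0],"dr":[0,0,0],"grip":0.0},{"linear":[0,0,0],"dr":[0,0,0],"grip":0.0},{"linear":[0,0,0],"dr":[0,0,0],"grip":0.0}]}}

```text
clock: 22.03
ee_pos: [0.5331, -0.3845, 0.249]
eef_rot: [180.0, -0.0, 1.8]
wrist_force: [0.5, -1.2, 3.6]
grip_width: 0.0257
finger_force: 54.3
```

Width is 25.7 mm, so it's on the cap. I'll lift and carry it to the blue pocket.

Call:
{"op": "play_rows", "data": {"steps": [{"linear":[0,0,-0.01],"dr":[0,0,0],"grip":0.0},{"linear":[0,0,-0.02],"dr":[0,0,0],"grip":0.0},{"linear":[0,0,-0.03],"dr":[0,0,0],"grip":0.0},{"linear":[0,0,-0.03],"dr":[0,0,0],"grip":0.0},{"linear":[-0.001,-0.005,-0.015],"dr":[0,0,0],"grip":0.0},{"linear":[-0.004,-0.016,-0.005],"dr":[0,0,0],"grip":0.0},{"linear":[-0.0065,-0.028,0],"dr":[0,0,0],"grip":0.0},{"linear":[-0.0065,-0.028,0],"dr":[0,0,0],"grip":0.0},{"linear":[-0.0065,-0.028,0],"dr":[0,0,0],"grip":0.0},{"linear":[-0.0065,-0.028,0],"dr":[0,0,0],"grip":0.0},{"linear":[-0.0065,-0.028,0],"dr":[0,0,0],"grip":0.0},{"linear":[-0.0065,-0.028,0],"dr":[0,0,0],"grip":0.0},{"linear":[-0.0065,-0.028,0],"dr":[0,0,0],"grip":0.0},{"linear":[-0.0065,-0.028,0],"dr":[0,0,0],"grip":0.0},{"linear":[-0.006,-0.026,0],"dr":[0,0,0],"grip":0.0},{"linear":[-0.004,-0.014,0],"dr":[0,0,0],"grip":0.0},{"linear":[-0.001,-0.006,0],"dr":[0,0,0],"grip":0.0},{"linear":[0,0,0],"dr":[0,0,0],"grip":0.0},{"linear":[0,0,0],"dr":[0,0,0],"grip":0.0},{"linear":[0,0,0],"dr":[0,0,0],"grip":0.0}]}}

```text
clock: 23.7
ee_pos: [0.4561, -0.0968, 0.3588]
eef_rot: [180.0, -0.0, 1.7]
wrist_force: [1.2, 0.5, -1.9]
grip_width: 0.0261
finger_force: 53.5
```

```bash
python3 see.py blue .094 w10
```

```text
[ 0.45612075 -0.09675689  0.35878524] [ 1.79958402e+02 -2.10875247e-02  1.67810051e+00] [-15.  12.  27. 118.  -7.  51. -73.]
(np.float64(432.6), np.float64(270.8), array([ 7.8, 98.3]), (384, 261, 98, 21)) [ 0.4065 -0.2407  0.094 ]
(np.float64(274.5), np.float64(280.5), array([71., 57.]), (246, 245, 58, 72)) [ 0.3981 -0.0995  0.094 ]
(np.float64(274.8), np.float64(193.9), array([74.3, 82.2]), (233, 157, 83, 76)) [ 0.4722 -0.0975  0.094 ]
```

View pics/w10.png

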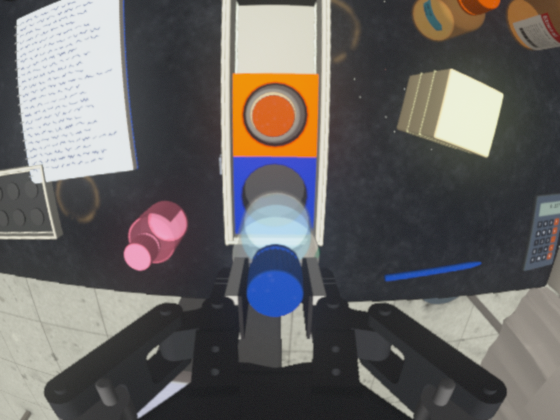

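The orange bottle is seated upright at (274,115). The blue bottle hangs at (276,225), in line with its pocket. I'll lower it.

Call:
{"op": "play_rows", "data": {"steps": [{"linear":[0,0,0.015],"dr":[0,0,0],"grip":0.0},{"linear":[0,0,0.02],"dr":[0,0,0],"grip":0.0},{"linear":[0,0,0.015],"dr":[0,0,0],"grip":0.0},{"linear":[0,0,0.01],"dr":[0,0,0],"grip":0.0},{"linear":[0,0,0.008],"dr":[0,0,0],"grip":0.0},{"linear":[0,0,0.008],"dr":[0,0,0],"grip":0.0},{"linear":[0,0,0.006],"dr":[0,0,0],"grip":0.0},{"linear":[0,0,0.005],"dr":[0,0,0],"grip":0.0},{"linear":[0,0,0.005],"dr":[0,0,0],"grip":0.0},{"linear":[0,0,0.002],"dr":[0,0,0],"grip":0.0},{"linear":[0,0,0],"dr":[0,0,0],"grip":0.0},{"linear":[0,0,0],"dr":[0,0,0],"grip":0.0}]}}

```text
clock: 24.75
ee_pos: [0.4561, -0.0955, 0.2649]
eef_rot: [-180.0, -0.0, 1.8]
wrist_force: [0.8, -0.4, -3.0]
grip_width: 0.0259
finger_force: 53.4
```

Call:
{"op": "play_rows", "data": {"steps": [{"linear":[0,0,0.002],"dr":[0,0,0],"grip":0.0},{"linear":[0,0,0.002],"dr":[0,0,0],"grip":0.0},{"linear":[0,0,0.0005],"dr":[0,0,0],"grip":0.0},{"linear":[0,0,0],"dr":[0,0,0],"grip":0.0},{"linear":[0,0,0],"dr":[0,0,0],"grip":0.036},{"linear":[0,0,0],"dr":[0,0,0],"grip":0.045},{"linear":[0,0,0],"dr":[0,0,0],"grip":0.06},{"linear":[0,0,0],"dr":[0,0,0],"grip":0.06},{"linear":[0,0,0],"dr":[0,0,0],"grip":0.06},{"linear":[0,0,-0.01],"dr":[0,0,0],"grip":0.06},{"linear":[0,0,-0.02],"dr":[0,0,0],"grip":0.06},{"linear":[0,0,-0.03],"dr":[0,0,0],"grip":0.06},{"linear":[0,0,-0.02],"dr":[0,0,0],"grip":0.06},{"linear":[0,0,-0.01],"dr":[0,0,0],"grip":0.06},{"linear":[0,0,0],"dr":[0,0,0],"grip":0.08},{"linear":[0,0,0],"dr":[0,0,0],"grip":0.08}]}}

```text
clock: 26.08
ee_pos: [0.4559, -0.0954, 0.3504]
eef_rot: [-180.0, -0.1, 1.8]
wrist_force: [-0.4, -0.0, 0.2]
grip_width: 0.0798
finger_force: 0.0
```

```bash
python3 - <<'E'
from h import *
S=env.snapshot("side");cs=env.get_calibration("side");T=env.snapshot("top");ct=env.get_calibration("top")
cv2.imwrite("pics/s11.png",S[:,:,::-1])
for b in blobs(S,"blue",(280,180,350,260),40): print("s",b[1:])
print(proj(cs,np.array([.456,-.096,.096])))
for n,X in(("gap",(.604,-.093,.008)),): print(proj(ct,np.array(X)),proj(cs,np.array(X)))
s=env.observe();print(s['ee_pos'],s['eef_rot'])
# gap cell in the top view: pale area between red and orange
g=cv2.cvtColor(T,cv2.COLOR_RGB2HSV)
for col in("red","orange"):
    for b in blobs(T,col,(195,130,260,290),20): print(col,b[1:])
for b in blobs(T,"cream",(260,180,340,250),100): print(b[1:])
m=np.zeros(g.shape[:2],np.uint8);m[190:240,270:330]=(g[190:240,270:330,2]>200)*255
c=max(cv2.findContours(m,0,2)[0],key=cv2.contourArea);r=cv2.minAreaRect(c);B=np.array([plane(ray(ct,q),.088)[:2] for q in cv2.boxPoints(r)]);print(r,B.mean(0))
E
```

```text
s (np.float64(333.5), np.float64(238.4), array([12.8, 23.2]), (322, 227, 17, 20))
s (np.float64(308.0), np.float64(234.7), array([13. , 18.9]), (300, 225, 14, 20))
s (np.float64(321.0), np.float64(213.0), array([18., 14.]), (314, 204, 15, 19))
[320.75659055 212.45158131]
[225.66387515 192.94269214] [245.64548258 243.39783893]
[ 0.45532983 -0.09526951  0.34910032] [-1.79983329e+02  1.17142131e-01  1.78624786e+00]
red (np.float64(223.5), np.float64(158.5), array([33., 33.]), (207, 142, 34, 34))
orange (np.float64(223.0), np.float64(223.0), array([12., 12.]), (217, 217, 13, 13))
orange (np.float64(225.5), np.float64(223.5), array([31., 33.]), (209, 208, 34, 32))
((300.0318908691406, 214.1527099609375), (27.689796447753906, 27.516008377075195), 10.007980346679688) [ 0.54663223 -0.25599345]
```

All three are seated: blue cap at side (321,213) against an expected (321,212). The block hasn't moved. I'll go over it, turn to its yaw of −11°, and check from close by.

Call:
{"op": "play_rows", "data": {"steps": [{"linear":[0.012,0.023,0],"dr":[0,0,0],"grip":0.085},{"linear":[0.016,0.03,0],"dr":[0,0,0],"grip":0.085},{"linear":[0.016,0.03,0],"dr":[0,0,0],"grip":0.085},{"linear":[0.016,0.03,0],"dr":[0,0,0],"grip":0.085},{"linear":[0.016,0.03,0],"dr":[0,0,0],"grip":0.085},{"linear":[0.01,0.02,0],"dr":[0,0,0],"grip":0.085},{"linear":[0,0,0.01],"dr":[0,0,0.076],"grip":0.085},{"linear":[0,0,0.02],"dr":[0,0,0.076],"grip":0.085},{"linear":[0,0,0.018],"dr":[0,0,0.076],"grip":0.085},{"linear":[0,0,0],"dr":[0,0,0],"grip":0.085},{"linear":[0,0,0],"dr":[0,0,0],"grip":0.085},{"linear":[0,0,0],"dr":[0,0,0],"grip":0.085}]}}

```text
clock: 27.18
ee_pos: [0.5469, -0.2558, 0.302]
eef_rot: [180.0, 0.1, -11.2]
wrist_force: [-0.4, -0.7, -0.5]
grip_width: 0.085
finger_force: 0.0
```

```bash
python3 - <<'E'
from h import *
s=env.observe();c=env.get_calibration("wrist");im=env.snapshot("wrist");cv2.imwrite("pics/w12.png",im[:,:,::-1])
print(s['ee_pos'],s['eef_rot'],s['grip_width'],s['joint_pos'].round(0))
g=cv2.cvtColor(im,cv2.COLOR_RGB2HSV);m=np.zeros(g.shape[:2],np.uint8);m[100:400,180:380]=(g[100:400,180:380,2]>200)*255
cc=max(cv2.findContours(m,0,1)[0],key=cv2.contourArea)
ap=cv2.approxPolyDP(cc,8,True)[:,0];print(ap.tolist())
P=np.array([plane(wray(c,q),.088)[:2] for q in ap]);print(P.round(4).tolist(),P.mean(0))
E
```

```text
[ 0.54693322 -0.25584549  0.30195269] [ 1.79981624e+02  5.89053493e-02 -1.11662103e+01] 0.08497685871876891 [  0.  31.  29. 102. -19.  52. -63.]
[[227, 197], [232, 281], [320, 280], [324, 196]]
[[0.5797, -0.2347], [0.5238, -0.2239], [0.5134, -0.2804], [0.5692, -0.2909]] [ 0.54652693 -0.25748391]
```

View pics/w12.png

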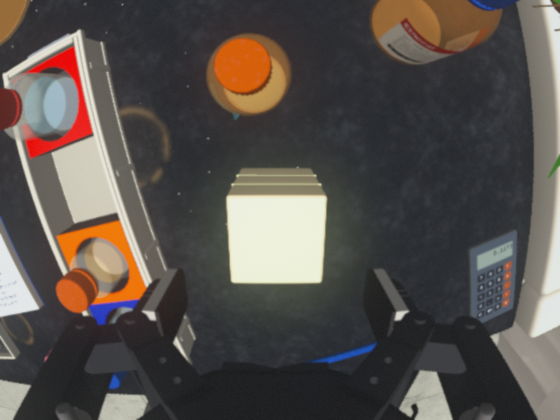

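The block's top at (276,239) is square to and centred between the pads. I'll go down and grip.

Call:
{"op": "play_rows", "data": {"steps": [{"linear":[0,0.001,0.02],"dr":[0,0,0],"grip":0.085},{"linear":[0,0,0.02],"dr":[0,0,0],"grip":0.085},{"linear":[0,0,0.02],"dr":[0,0,0],"grip":0.085},{"linear":[0,0,0.015],"dr":[0,0,0],"grip":0.085},{"linear":[0,0,0.007],"dr":[0,0,0],"grip":0.085},{"linear":[0,0,0],"dr":[0,0,0],"grip":0.085},{"linear":[0,0,0],"dr":[0,0,0],"grip":0.0},{"linear":[0,0,0],"dr":[0,0,0],"grip":0.0},{"linear":[0,0,0],"dr":[0,0,0],"grip":0.0},{"linear":[0,0,0],"dr":[0,0,0],"grip":0.0},{"linear":[0,0,0],"dr":[0,0,0],"grip":0.0},{"linear":[0,0,0],"dr":[0,0,0],"grip":0.0}]}}

```text
clock: 28.23
ee_pos: [0.5477, -0.2571, 0.2219]
eef_rot: [180.0, -0.2, -11.3]
wrist_force: [-0.8, 0.6, 6.8]
grip_width: 0.0592
finger_force: 65.1
```

Call:
{"op": "play_rows", "data": {"steps": [{"linear":[0,0,-0.01],"dr":[0,0,0],"grip":0.0},{"linear":[0,0,-0.02],"dr":[0,0,0],"grip":0.0},{"linear":[0,0,-0.03],"dr":[0,0,0],"grip":0.0},{"linear":[0,0,-0.03],"dr":[0,0,0],"grip":0.0},{"linear":[0,0,-0.02],"dr":[0,0,-0.072],"grip":0.0},{"linear":[0,0,-0.01],"dr":[0,0,-0.072],"grip":0.0},{"linear":[0,0,0],"dr":[0,0,-0.072],"grip":0.0},{"linear":[0.0035,-0.01,0],"dr":[0,0,0],"grip":0.0},{"linear":[0.009,-0.025,0],"dr":[0,0,0],"grip":0.0},{"linear":[0.011,-0.028,0],"dr":[0,0,0],"grip":0.0},{"linear":[0.011,-0.03,0],"dr":[0,0,0],"grip":0.0},{"linear":[0.011,-0.03,0],"dr":[0,0,0],"grip":0.0},{"linear":[0.009,-0.025,0],"dr":[0,0,0],"grip":0.0},{"linear":[0.004,-0.01,0],"dr":[0,0,0],"grip":0.0},{"linear":[0.002,-0.005,0],"dr":[0,0,0],"grip":0.0},{"linear":[0,0,0],"dr":[0,0,0],"grip":0.0},{"linear":[0,0,0],"dr":[0,0,0],"grip":0.0},{"linear":[0,0,0],"dr":[0,0,0],"grip":0.0}]}}

```text
clock: 29.73
ee_pos: [0.6034, -0.0949, 0.3402]
eef_rot: [179.9, 0.0, 0.9]
wrist_force: [0.2, -1.1, -1.0]
grip_width: 0.0594
finger_force: 64.6
```

```bash
python3 see.py red .042 w13; python3 - <<'E'
from h import *
S=env.snapshot("side");w=cv2.imread("pics/w13.png")[:,:,::-1]
a=w[60:420,140:420];b=cv2.resize(S[120:270,170:350],None,fx=2.4,fy=2.4)
cv2.imwrite("pics/c13.png",np.hstack([a,b])[:,:,::-1])
E
```

```text
[ 0.60342788 -0.09494075  0.34017835] [1.79929813e+02 3.67791970e-02 8.84374337e-01] [-13.  29.  26.  99. -15.  55. -70.]
(np.float64(271.9), np.float64(113.6), array([89.7, 91.2]), (226, 69, 92, 91)) [ 0.6779 -0.0928  0.042 ]
```

View pics/c13.png

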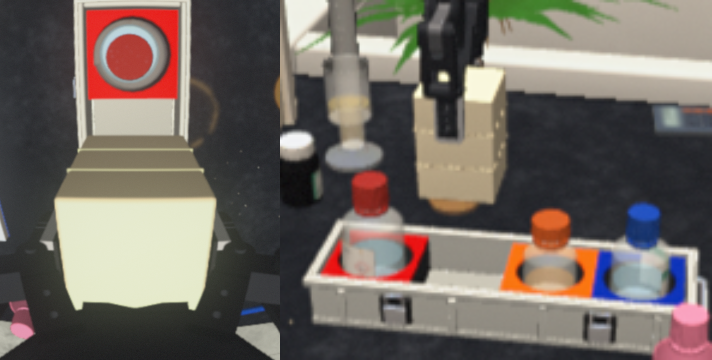

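The crop shows the three bottles seated and the block held upright and aligned over the gap. I'll lower it.

Call:
{"op": "play_rows", "data": {"steps": [{"linear":[0.0005,-0.0005,0.015],"dr":[0,0,0],"grip":0.0},{"linear":[0,0,0.02],"dr":[0,0,0],"grip":0.0},{"linear":[0,0,0.015],"dr":[0,0,0],"grip":0.0},{"linear":[0,0,0.01],"dr":[0,0,0],"grip":0.0},{"linear":[0,0,0.008],"dr":[0,0,0],"grip":0.0},{"linear":[0,0,0.008],"dr":[0,0,0],"grip":0.0},{"linear":[0,0,0.008],"dr":[0,0,0],"grip":0.0},{"linear":[0,0,0.008],"dr":[0,0,0],"grip":0.0},{"linear":[0,0,0],"dr":[0,0,0],"grip":0.0},{"linear":[0,0,0],"dr":[0,0,0],"grip":0.0}]}}

```text
clock: 30.67
ee_pos: [0.6045, -0.0921, 0.2479]
eef_rot: [-180.0, 0.0, 1.1]
wrist_force: [-0.5, -0.5, -0.5]
grip_width: 0.0595
finger_force: 64.6
```

Call:
{"op": "play_rows", "data": {"steps": [{"linear":[0,0,0.005],"dr":[0,0,0],"grip":0.0},{"linear":[0,0,0.005],"dr":[0,0,0],"grip":0.0},{"linear":[0,0,0.004],"dr":[0,0,0],"grip":0.0},{"linear":[0,0,0.003],"dr":[0,0,0],"grip":0.0},{"linear":[0,0,0.001],"dr":[0,0,0],"grip":0.0},{"linear":[0,0,0],"dr":[0,0,0],"grip":0.0},{"linear":[0,0,0],"dr":[0,0,0],"grip":0.0}]}}

```text
clock: 31.25
ee_pos: [0.6047, -0.0922, 0.2302]
eef_rot: [180.0, -0.0, 1.1]
wrist_force: [-0.4, -0.7, -0.6]
grip_width: 0.059
finger_force: 64.7
```

Call:
{"op": "play_rows", "data": {"steps": [{"linear":[0,0,0],"dr":[0,0,0],"grip":0.064},{"linear":[0,0,0],"dr":[0,0,0],"grip":0.07},{"linear":[0,0,0],"dr":[0,0,0],"grip":0.08},{"linear":[0,0,0],"dr":[0,0,0],"grip":0.08},{"linear":[0,0,0],"dr":[0,0,0],"grip":0.08},{"linear":[0,0,-0.01],"dr":[0,0,0],"grip":0.08},{"linear":[0,0,-0.02],"dr":[0,0,0],"grip":0.08},{"linear":[0,0,-0.03],"dr":[0,0,0],"grip":0.08},{"linear":[0,0,-0.03],"dr":[0,0,0],"grip":0.08},{"linear":[0,0,-0.03],"dr":[0,0,0],"grip":0.08},{"linear":[0,0,-0.02],"dr":[0,0,0],"grip":0.08},{"linear":[-0.03,0.03,0],"dr":[0,0,0],"grip":0.08},{"linear":[-0.03,0.03,0],"dr":[0,0,0],"grip":0.08},{"linear":[-0.03,0.03,0],"dr":[0,0,0],"grip":0.08},{"linear":[0,0,0],"dr":[0,0,0],"grip":0.08},{"linear":[0,0,0],"dr":[0,0,0],"grip":0.08},{"linear":[0,0,0],"dr":[0,0,0],"grip":0.08}]}}

```text
clock: 32.67
ee_pos: [0.5181, -0.1822, 0.371]
eef_rot: [-180.0, -0.1, 1.0]
wrist_force: [0.7, 0.0, 0.1]
grip_width: 0.08
finger_force: 0.0
```

```bash
python3 - <<'E'
from h import *
S=env.snapshot("side");w=env.snapshot("wrist");cs=env.get_calibration("side")
print(env.observe()['ee_pos'], "expected block top in side",proj(cs,np.array([.604,-.093,.096])))
b=cv2.resize(S[130:280,160:360],None,fx=2.4,fy=2.4)
cv2.imwrite("pics/c14.png",np.hstack([cv2.resize(w,(300,360)),b])[:,:,::-1])
E
```

```text
[ 0.51891574 -0.18095865  0.37049087] expected block top in side [244.52306197 206.32612025]
```

View pics/c14.png

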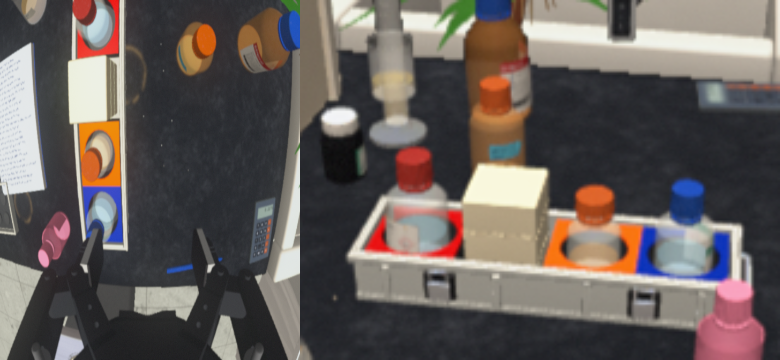

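The crop shows all three bottles upright in their pockets. The block is down in the gap, with its top at side px (246,208) against an expected (245,206), and the gripper is clear.

```bash
python3 -c "
from bench import env
print(env.hand_in())"
```

```text
the job is handed in; nothing more can be done
None
```

I packed the case and handed it in at about 33 s: the camera check showed the red, blue and orange bottles seated in their own pockets, the foam block down in the gap and the brown bottles still standing, but the hand-in returned no verdict.

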